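# Fit the amber ticket holder to the glass-colour shelf and keep it pressed home

### The job

Draw the amber ticket holder out of its wooden block and push its tongue down behind the front lip of the colour shelf, in the bay of the amber frit pot. Press it fully home against the spring, shoulder down on the lip and upright, and finish while still holding it pressed there so that I can tighten the clamp screw. Leave the pots, the other two holders and everything else on the bench where they are.

Things in the scene. Friction and masses are not known exactly. Their poses are not given: they have to be found in the camera images.
- amber_ticket (a point): Centre of the upright body of the amber (orange plastic) ticket holder, 50 g: a plate 12 mm thick (x), 64 wide (y), 44 tall, blank card on its -x face; grip it from above across the 12 mm. Its underside, 22 mm below this point, is the shoulder. It starts upright in the block, shoulder on the block's top. Keep fingertips 12 mm or more above the shoulder, or they meet the shelf's fence.
- amber_tongue (a point): Middle of the foot of the amber holder's tongue, 38 mm below and 4.5 mm to +x of amber_ticket. The tongue hangs below the shoulder: 3 mm thick (x; 2 mm over its last 4 mm), 60 mm wide, 16 mm long from shoulder to foot, its rear (+x) side flush with the holder's rear face.
- blue_ticket (a point): The same point of the identical blue ticket holder, to be left in the block.
- green_ticket (a point): The same point of the identical green ticket holder, to be left in the block.
- block: Fixed beech block 60 x 245 x 36 mm (x, y, z), origin at the centre of its underside. Three slots along its y, 78 mm apart, 6 mm wide and 20 mm deep, one ticket holder standing in each, colours in any order; the holders' axes are parallel to the block's.
- shelf: Fixed grey sheet-steel shelf, 153 mm deep (x), 330 wide (y), front to -x, origin on the bench below its middle; board top at 85 mm. Along the front a ticket channel, open upwards: front lip 3 mm thick (x -78 to -75 mm), top at 85 mm; 6 mm gap (x -75 to -69); then a 3 mm fence (x -69 to -66) up to 95 mm, so 10 mm above the lip. Home: amber_ticket at x -76.5 (+-1.5), z 107 mm here.
- bay0 (a point): Middle of the mouth of the bay at the shelf's +y end: half-way between lip and fence, level with the lip's top; axes as the shelf's. Steel spacers 4 mm wide, level with the lip's top, close the gap between the bays; the bays are 106 mm long, their middles 105 mm apart.
- bay1 (a point): The same point of the middle bay. In each bay lies a spring leaf, its top 11 mm below the lip's top. It starts to give at 2.4 N, then 1 mm per 1.2 N. With the shoulder down on the lip (the hard stop) the tongue has pushed the leaf 5 mm down against about 8.4 N; let go, it lifts the holder again.
- bay2 (a point): The same point of the bay at the shelf's -y end.
- amber_pot_centre (a point): Centre of the amber (orange) frit pot, 48 mm across, 56 mm tall, white lid with an orange chip, loose on the shelf board about 67 mm behind the mouth of its bay and within 5 mm of the bay's middle. The pots stand in any order.
- blue_pot_centre (a point): Centre of the blue frit pot, same size, behind another bay.
- green_pot_centre (a point): Centre of the green frit pot, same size, behind the remaining bay.
- jacks_mid (a point): Middle of the steel jacks (glassblower's tongs), 230 x 55 x 14 mm, lying on the bench.
- wood_mould: Dark wooden cup mould, 80 mm across and 48 mm tall, with a 90 mm handle to its -x; origin at the centre of its underside.
- paperweight: Green glass paperweight, 72 mm across, 57 mm tall; origin at the centre of its underside.
Not all that is in view belongs to the job. Of the things shaped like the part that bears amber_pot_centre, the orange one is meant.

How it is judged:
By the outcome, as a careful person would: the job done as asked, in the order asked, and still so for the second after the job is handed in, while the arm keeps its last pose, push and grip.
It also fails if it takes over 40 s, if anything falls off the work surface, if the arm or the gripper's body presses on something with over 40 N, if the wrist force passes 120 N, or if a joint passes its speed limit or range.

### The arm

A 7-joint arm with a two-finger parallel gripper is mounted at the origin on the work surface. World frame = base frame: x ahead of the robot, y to its left, z up, the work surface at z = 0. Lengths are in m, angles in rad, forces in N, time in s.
With the tool pointing down it reaches from about 0.425 to 0.875 m from the base axis. Payload 4.7 kg.
Tool frame: the origin (TCP) lies midway between the tips of the shut fingers; the grasp point (between the pads) lies 19 mm behind it; z points along the fingers, y is the line along which they close (so a half turn about z gives the same grasp; the last joint's range is limited). The gripper opens to 87 mm and grips with 3 to 60 N. Pads are 19 mm wide; open, the fingers measure 117 mm over their backs; the gripper's body (75 mm by 190 mm) begins 51 mm behind the grasp point.
Start: joints at [1.149, 0.321, -0.07, 1.45, 0.023, 1.371, -0.057], TCP at [0.274, -0.589, 0.223] pointing down, gripper open.
Joint ranges: [-2.86, 2.86], [-0.3, 2.09], [-1.38, 1.24], [0.06, 2.45], [-1.56, 4.7], [0.09, 2.05], [-2.69, 2.69]. Speed limits (rad/s): [2.57, 2.57, 3.14, 3.14, 3.14, 3.14, 3.14].

### API

Orientations are given as a rotation vector (axis times angle).
In Python, from bench import ctrl, get_image, calibration gives the robot as it stands.
- The arm moves only by the tool apply_moves, never from a script. Its arguments are lists of equal length, an entry for each row: "dp": the shift along the tool's x, y, z in m, a list of three; "twist": the turn, a rotation vector about the tool's x, y, z in rad, a list of three; "fingers": the closure, from 0 (fully open) to 1 (shut). In form: {"dp": [[dx, dy, dz], ...], "twist": [[ax, ay, az], ...], "fingers": [fingers, ...]}. A call has 1 to 10 rows; each row shifts and turns the commanded pose from where the row before left it, along the tool's axes as they then stand; what a row does not reach is not made up. A row lasts 1/10 s, in which the tool goes at most 50 mm and 8.59 degrees, less where a joint would pass 70% of its speed; a pose out of reach is approached as far as the arm can. A call is refused whole if a number of a shift passes 0.05 or a number of a turn 0.15, either way. A call with a gripper value outside its range is refused whole. The fingers move at their own pace and stop on an object; "newtons" is the grip in N (left out, the last holds). Time passes only in rows, so rows that do not move let the fingers close. It gives the time, the measured TCP pose, the force, the opening and the grip force at its end, in the units of the state.
- ctrl.get_state(): the state, without advancing time (a new reading comes with each control period).
- get_image(name): name is "scene" or "top" or "wrist"; returns the picture (400x640x3 uint8, red, green, blue); there is no depth.
- calibration(name): a dict with "fx", "fy", "cx", "cy" (pixels), "eye" and "attitude" of the camera in the world; the wrist camera has in their place "hand_eye" (4x4, takes a point from camera to tool coordinates, whose origin is the TCP and whose axes are the flange's). Camera axes: x right, y up, looking along -z (the intrinsics and any distortion apply to the point x, -y, -z); pixel columns grow to the right and rows downward; lengths in m; the calibration is good to about 2 mm. A picture is of the moment at which its call begins: read the wrist's pose just before it. calibration takes no time and is no camera call.
- ctrl.close_job(): hands the job in; it is judged then, once.
The state is a dict: "time": time; "joint_positions": joint angles; "qd": joint speeds; "joint_torque": joint torques, N m; "position": TCP position; "tool_rot": TCP orientation; "ft_force": force on the tool from outside, world axes, zero at the start; "torque": the same for the moment, N m; "grip_width": opening from 0.0 (shut) to 1.0 (fully open); "grip_force": force on a finger pad.
Only numpy, scipy, OpenCV 4.12 (cv2) and the standard library are available. Lean on these libraries where they do the work, as an engineer would, in place of code of your own. Each camera call takes 0.05 s, during which the arm holds its last target. There are 200 camera calls.

## Working session

There is one attempt and no reset: what is moved stays moved. The work goes in short steps, Python scripts to look and compute and a tool call to move; the robot and the scene stay as the last step left them, time stands still between calls to the robot, and variables do not carry over. Pictures are saved under pics/ and viewed, at most 10 in all, crops included, and the job is handed in when it is done.

Besides the shell and the picture viewer there is one more tool, called as name(argument=value, ...), one argument or row to a line, values as JSON. apply_moves: Moves the arm, as the interface text tells. Its arguments: {"type":"object","properties":{"dp":{"type":"array"},"twist":{"type":"array"},"fingers":{"type":"array"},"newtons":{"type":"number"}},"required":["dp","twist","fingers"]}

```bash
mkdir -p pics; ls
python3 - <<'E'
from bench import ctrl,get_image,calibration
import cv2
s=ctrl.get_state();print(s)
for n in("scene","top","wrist"):
    print(n,calibration(n))
    cv2.imwrite(f"pics/{n}0.png",get_image(n)[:,:,::-1])
E
```

```text
pics
{'time': 0.0, 'joint_positions': array([ 1.14910307,  0.32183951, -0.07006408,  1.45169712,  0.02258917,
        1.37080352, -0.05690598]), 'qd': array([-0.00093405,  0.00172704,  0.00094053, -0.00151195,  0.00073916,
       -0.0007831 , -0.00021949]), 'joint_torque': array([ 2.41714934e-04, -4.91285098e+01, -4.03567208e-01, -3.12526131e+01,
       -6.37806044e-02,  4.37191303e-02,  1.61109811e-04]), 'position': array([ 0.27409046, -0.58875823,  0.22143953]), 'tool_rot': array([-3.06545943e+00, -6.78734551e-01,  8.11445954e-04]), 'ft_force': array([-0.02460455,  0.3757669 , -0.66800097]), 'torque': array([-0.03259397,  0.01830854, -0.02956667]), 'grip_force': 0.0, 'grip_width': 0.9994422973763175}
scene {'fx': 419.8008941739639, 'fy': 419.8008941739639, 'cx': 315.25628281284327, 'cy': 200.6968632713937, 'eye': array([ 1.29559563, -0.16901382,  0.72204859]), 'attitude': array([0.73301293, 0.62058871, 1.25873112])}
top {'fx': 385.43494832881635, 'fy': 385.43494832881635, 'cx': 321.0168942263296, 'cy': 197.3435793842549, 'eye': array([ 0.4023186 , -0.03140398,  1.18131696]), 'attitude': array([ 0.12363124, -0.10855708, -1.58417479])}
wrist {'fx': 321.771906234341, 'fy': 321.771906234341, 'cx': 322.7652440791993, 'cy': 200.3980935243919, 'hand_eye': array([[ 4.37727530e-04,  9.61025060e-01,  2.76460926e-01,
         7.51137899e-02],
       [ 9.99999148e-01, -8.06057512e-05, -1.30312452e-03,
        -2.99842587e-04],
       [-1.23005098e-03,  2.76461260e-01, -9.61024276e-01,
        -1.62260791e-01],
       [ 0.00000000e+00,  0.00000000e+00,  0.00000000e+00,
         1.00000000e+00]])}
```

View pics/top0.png

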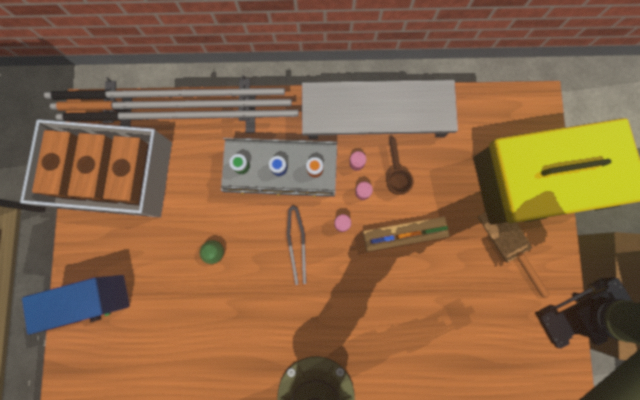

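View pics/scene0.png

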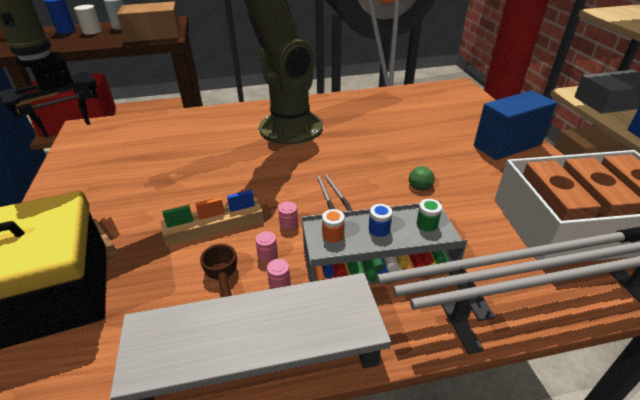

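The top view shows the shelf at about (279,167), with pots green (238,162), blue (277,164) and amber (315,166). The block is at (405,234), with blue, amber and green holders from left to right. Next I'll enlarge the shelf and block and get rough positions.

```bash
cat > h.py <<'E'
import numpy as np,cv2
from scipy.spatial.transform import Rotation as R
from bench import ctrl,get_image,calibration
def cam(n,s=None):
    c=calibration(n)
    if n=="wrist":
        T=np.eye(4);T[:3,:3]=R.from_rotvec(s["tool_rot"]).as_matrix();T[:3,3]=s["position"]
        M=T@c["hand_eye"];A=M[:3,:3];e=M[:3,3]
    else: A=R.from_rotvec(c["attitude"]).as_matrix();e=c["eye"]
    return c,A,e
def ray(C,uv):
    c,A,e=C
    d=A@np.array([(uv[0]-c["cx"])/c["fx"],-(uv[1]-c["cy"])/c["fy"],-1.])
    return e,d/np.linalg.norm(d)
def plane(C,uv,z):
    e,d=ray(C,uv);return e+d*(z-e[2])/d[2]
def proj(C,p):
    c,A,e=C;q=A.T@(np.asarray(p)-e)
    return np.array([c["cx"]+c["fx"]*q[0]/-q[2],c["cy"]-c["fy"]*q[1]/-q[2]])
E
python3 - <<'E'
from h import *
C=cam("top")
for n,uv,z in[("potA",(315,165),.141),("potB",(277,164),.141),("potG",(238,161),.141),("amb",(404,236),.08),("grn",(434,231),.08),("blu",(377,240),.08),("shFL",(221,191),.085),("shFR",(335,194),.085),("shBL",(224,140),.085),("shBR",(337,141),.085)]:
    print(n,plane(C,uv,z).round(3))
im=cv2.imread("pics/top0.png")[125:260,210:460]
cv2.imwrite("pics/topc.png",cv2.resize(im,None,fx=3.2,fy=3.2,interpolation=cv2.INTER_CUBIC))
E
```

```text
potA [ 0.648 -0.007  0.141]
potB [0.652 0.098 0.141]
potG [0.663 0.206 0.141]
amb [ 0.451 -0.256  0.08 ]
grn [ 0.464 -0.342  0.08 ]
blu [ 0.441 -0.179  0.08 ]
shFL [0.589 0.267 0.085]
shFR [ 0.574 -0.063  0.085]
shBL [0.741 0.261 0.085]
shBR [ 0.732 -0.072  0.085]
```

View pics/topc.png

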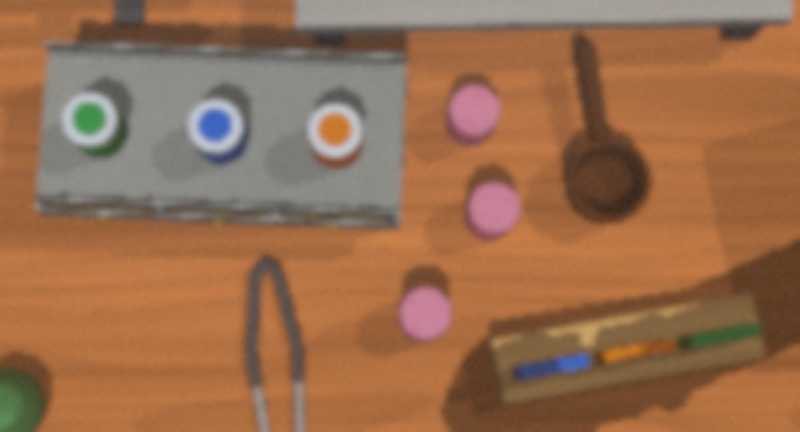

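Findings so far:
- The channel, with its gap line and cullet glints, is on the shelf's -x edge, nearest the robot.
- The orange-chip pot at top (315,165) is at the shelf's -y end, so its bay is bay2.
- The amber holder is the middle one of the three, at top (404,236), and its slot spacing fits.
- There are pink decoys, plus the blue and green holders at (377,240) and (434,231).

First I'll turn the tool to lie across the block.

apply_moves(
  dp=[
    [0,0,0],
    [0,0,0],
    [0,0,0],
    [0,0,0],
    [0,0,0],
    [0,0,0],
    [0,0,0],
    [0,0,0],
    [0,0,0],
    [0,0,0],
  ],
  twist=[
    [0,0,-0.127],
    [0,0,-0.127],
    [0,0,-0.127],
    [0,0,-0.127],
    [0,0,-0.127],
    [0,0,-0.127],
    [0,0,-0.127],
    [0,0,-0.127],
    [0,0,-0.127],
    [0,0,-0.127],
  ],
  fingers=[0,0,0,0,0,0,0,0,0,0],
)

```text
time: 1.15
position: [0.2743, -0.5891, 0.2221]
tool_rot: [-2.06, -2.371, -0.0]
ft_force: [1.0, 0.3, -1.8]
grip_width: 0.998
grip_force: 0.0
```

```bash
cat >> h.py <<'E'
def toolto(p,s=None):
    s=s or ctrl.get_state();A=R.from_rotvec(s["tool_rot"]).as_matrix()
    print("t",round(s["time"],2),"pos",s["position"].round(4),"yaw_y",np.degrees(np.arctan2(A[1,1],A[0,1])).round(2),"tilt",np.degrees(A[:2,2]).round(2),"F",s["ft_force"].round(1),"w",round(s["grip_width"],3),"g",round(s["grip_force"],1))
    d=A.T@(np.asarray(p)-s["position"]);print("dp tool",d.round(4));return d
E
python3 -c "
from h import *
toolto([.451,-.256,.23])"
```

```text
t 1.15 pos [ 0.2743 -0.5891  0.2221] yaw_y 8.04 tilt [-0.02  0.04] F [ 1.   0.3 -1.8] w 0.998 g 0.0
dp tool [ 0.3051  0.2216 -0.0077]
```

apply_moves(
  dp=[
    [0.034,0.025,-0.001],
    [0.034,0.025,-0.001],
    [0.034,0.025,-0.001],
    [0.034,0.025,-0.001],
    [0.034,0.025,-0.001],
    [0.034,0.025,-0.001],
    [0.034,0.025,-0.001],
    [0.034,0.025,0],
    [0.034,0.022,0],
    [0,0,0],
  ],
  twist=[
    [0,0,0],
    [0,0,0],
    [0,0,0],
    [0,0,0],
    [0,0,0],
    [0,0,0],
    [0,0,0],
    [0,0,0],
    [0,0,0],
    [0,0,0],
  ],
  fingers=[0,0,0,0,0,0,0,0,0,0],
)

```text
time: 2.15
position: [0.4563, -0.2491, 0.2298]
tool_rot: [-2.054, -2.377, -0.004]
ft_force: [-0.9, -0.6, -0.9]
grip_width: 0.999
grip_force: 0.0
```

Run:
```python
from h import *
s=ctrl.get_state();np.save("s1.npy",s,allow_pickle=True)
im=get_image("wrist")[:,:,::-1];cv2.imwrite("pics/w1.png",im)
toolto([.451,-.256,.23],s)
C=cam("wrist",s);print(C[2],proj(C,[.451,-.256,.08]))
```

```text
t 2.15 pos [ 0.4563 -0.2491  0.2298] yaw_y 8.34 tilt [0.09 0.13] F [-0.9 -0.6 -0.9] w 0.999 g 0.0
dp tool [-0.006  -0.0062 -0.0002]
[ 0.44454971 -0.1746478   0.39225128] [316.90480091 192.79703835]
```

View pics/w1.png

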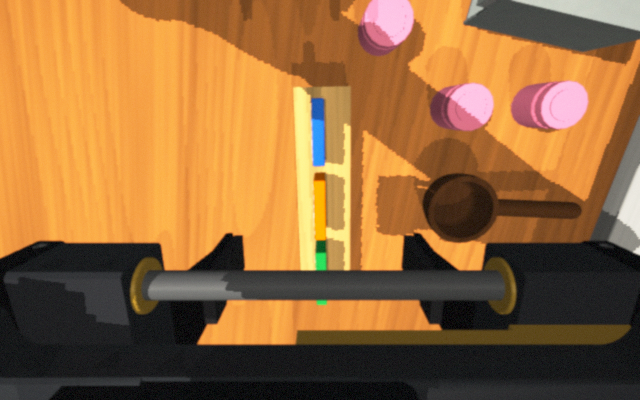

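The wrist view shows the blue holder at (319,130), amber at (320,205) and green at (321,270), all centred between the fingers. I'll measure their outlines in the plane of their tops.

Run:
```python
from h import *
s=np.load("s1.npy",allow_pickle=True).item();C=cam("wrist",s)
im=cv2.imread("pics/w1.png");h=cv2.cvtColor(im,cv2.COLOR_BGR2HSV)
roi=np.zeros(h.shape[:2],np.uint8);roi[90:245,300:345]=255
print(h[205,296:352:2].tolist())
for n,lo,hi in[("amber",(8,235,120),(25,255,255)),("blue",(100,150,60),(130,255,255))]:
    m=cv2.inRange(h,lo,hi)&roi
    k=max(cv2.findContours(m,0,1)[0],key=cv2.contourArea);r=cv2.minAreaRect(k);b=cv2.boxPoints(r)
    print(n,cv2.contourArea(k),r,cv2.boundingRect(k))
    P=np.array([plane(C,u,.08) for u in b]);print(P.round(4).tolist(),"mid",P.mean(0).round(4))
    print("sizes",[np.linalg.norm(P[i]-P[i-1]).round(4) for i in range(2)],"yaw",[np.degrees(np.arctan2(*(P[i]-P[i-1])[[1,0]])).round(1) for i in range(2)])
```

```text
[[15, 183, 241], [23, 138, 251], [25, 121, 253], [25, 116, 254], [27, 115, 254], [27, 108, 254], [27, 112, 254], [26, 112, 254], [23, 115, 251], [18, 151, 253], [22, 255, 254], [22, 255, 254], [22, 255, 254], [22, 255, 254], [18, 255, 253], [15, 170, 168], [17, 148, 189], [18, 146, 199], [18, 147, 193], [18, 147, 196], [18, 144, 203], [19, 143, 195], [18, 143, 195], [19, 147, 198], [24, 123, 250], [26, 115, 254], [25, 122, 254], [17, 156, 225]]
amber 608.0 ((319.78399658203125, 206.98463439941406), (66.10494232177734, 10.743033409118652), 88.87670135498047) (314, 174, 12, 67)
[[0.4453, -0.2375, 0.08], [0.4557, -0.2358, 0.08], [0.4674, -0.3051, 0.08], [0.4563, -0.3069, 0.08]] mid [ 0.4562 -0.2713  0.08  ]
sizes [np.float64(0.0703), np.float64(0.0106)] yaw [np.float64(99.0), np.float64(9.5)]
blue 627.5 ((317.8450927734375, 131.49179077148438), (65.24341583251953, 11.092092514038086), 88.63607025146484) (312, 99, 13, 66)
[[0.4335, -0.1679, 0.08], [0.4436, -0.1662, 0.08], [0.4539, -0.2261, 0.08], [0.4432, -0.228, 0.08]] mid [ 0.4436 -0.197   0.08  ]
sizes [np.float64(0.0609), np.float64(0.0103)] yaw [np.float64(99.2), np.float64(9.7)]
```

The holder length (64) and the spacing to blue (78) both agree. The amber top's middle is about (0.4566,-0.2744), with yaw about 9.5°. I'll move over it and partly down.

apply_moves(
  dp=[
    [-0.0125,-0.0017,0.02],
    [-0.0125,-0.0017,0.03],
    [0,0,0.03],
    [0,0,0.03],
    [0,0,0],
    [0,0,0],
  ],
  twist=[
    [0,0,-0.02],
    [0,0,0],
    [0,0,0],
    [0,0,0],
    [0,0,0],
    [0,0,0],
  ],
  fingers=[0,0,0,0,0,0],
)

```text
time: 2.8
position: [0.4528, -0.2821, 0.1197]
tool_rot: [-2.044, -2.385, 0.0]
ft_force: [0.6, 0.1, -0.2]
grip_width: 0.997
grip_force: 0.0
```

Run:
```python
from h import *
s=ctrl.get_state();toolto([.4566,-.2744,.051],s);np.save("s2.npy",s,allow_pickle=True)
im=get_image("wrist")[:,:,::-1];cv2.imwrite("pics/w2.png",im)
```

```text
t 2.8 pos [ 0.4528 -0.2821  0.1197] yaw_y 8.82 tilt [-0.05  0.02] F [ 0.6  0.1 -0.2] w 0.997 g 0.0
dp tool [0.007  0.0049 0.0687]
```

View pics/w2.png

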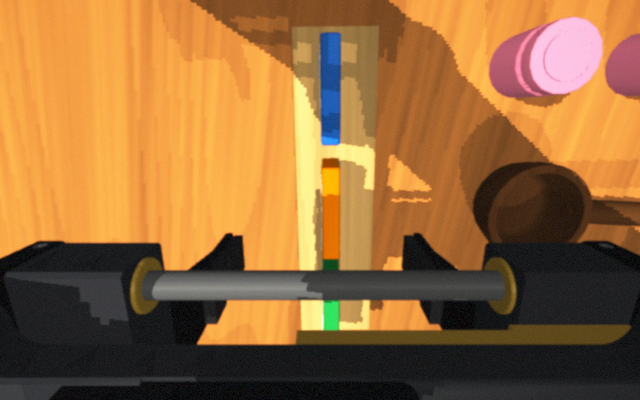

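The amber strip is at about (331,160–258), slightly right of the finger centre at 321. The earlier reading was taken while the arm was still settling, so I'll re-measure now that it is steady.

```bash
cat > m.py <<'E'
from h import *
s=ctrl.get_state();C=cam("wrist",s);im=get_image("wrist")[:,:,::-1]
h=cv2.cvtColor(im,cv2.COLOR_BGR2HSV)
roi=np.zeros(h.shape[:2],np.uint8);roi[20:262,318:345]=255
for n,lo,hi in[("amber",(6,225,100),(25,255,255)),("blue",(100,150,40),(130,255,255))]:
    m=cv2.inRange(h,lo,hi)&roi
    k=max(cv2.findContours(m,0,1)[0],key=cv2.contourArea);r=cv2.minAreaRect(k);b=cv2.boxPoints(r)
    print(n,cv2.contourArea(k),r[0],r[1],cv2.boundingRect(k))
    P=np.array([plane(C,u,.08) for u in b]);print(P.round(4).tolist(),"mid",P.mean(0).round(4))
    print("sizes",[np.linalg.norm(P[i]-P[i-1]).round(4) for i in range(2)],"yaw",[np.degrees(np.arctan2(*(P[i]-P[i-1])[[1,0]])).round(1) for i in range(2)])
toolto([.4566,-.2744,.051],s)
E
python3 m.py
```

```text
amber 1502.5 (328.9999694824219, 207.49996948242188) (15.999998092651367, 98.99998474121094) (321, 158, 17, 100)
[[0.4557, -0.306, 0.08], [0.4452, -0.2382, 0.08], [0.4552, -0.2366, 0.08], [0.4666, -0.3043, 0.08]] mid [ 0.4557 -0.2713  0.08  ]
sizes [np.float64(0.0111), np.float64(0.0687)] yaw [np.float64(-171.2), np.float64(98.8)]
blue 1847.0 (328.0, 87.5) (109.0, 18.0) (319, 33, 19, 110)
[[0.4332, -0.1676, 0.08], [0.4434, -0.166, 0.08], [0.4536, -0.2267, 0.08], [0.4425, -0.2285, 0.08]] mid [ 0.4432 -0.1972  0.08  ]
sizes [np.float64(0.0615), np.float64(0.0103)] yaw [np.float64(98.7), np.float64(8.9)]
t 2.85 pos [ 0.4538 -0.2824  0.1208] yaw_y 8.83 tilt [ 0.07 -0.06] F [ 0.  -0.7  0.6] w 0.999 g 0.0
dp tool [0.0076 0.0039 0.0698]
```

Both fits agree: amber is at (0.4556,-0.274), with yaw 8.85° equal to the tool's. Next I descend to tip height 0.051 and grip.

apply_moves(
  dp=[
    [0.0077,0.0035,0],
    [0,0,0.02],
    [0,0,0.02],
    [0,0,0.02],
    [0,0,0.0095],
    [0,0,0],
    [0,0,0],
    [0,0,0],
  ],
  twist=[
    [0,0,0],
    [0,0,0],
    [0,0,0],
    [0,0,0],
    [0,0,0],
    [0,0,0],
    [0,0,0],
    [0,0,0],
  ],
  fingers=[0,0,0,0,0,0,0,0],
)

```text
time: 3.7
position: [0.4567, -0.2737, 0.0514]
tool_rot: [2.041, 2.385, 0.0]
ft_force: [0.4, -0.2, 0.8]
grip_width: 0.997
grip_force: 0.0
```

```bash
python3 -c "
from h import *
toolto([.4556,-.274,.051])"
```

```text
t 3.7 pos [ 0.4567 -0.2737  0.0514] yaw_y 8.88 tilt [ 0.11 -0.08] F [ 0.4 -0.2  0.8] w 0.997 g 0.0
dp tool [-0.0001 -0.0011  0.0004]
```

apply_moves(
  dp=[
    [0,-0.0006,0],
    [0,0,0],
    [0,0,0],
    [0,0,0],
    [0,0,0],
    [0,0,0],
    [0,0,0],
    [0,0,0],
    [0,0,0],
    [0,0,0],
  ],
  twist=[
    [0,0,0],
    [0,0,0],
    [0,0,0],
    [0,0,0],
    [0,0,0],
    [0,0,0],
    [0,0,0],
    [0,0,0],
    [0,0,0],
    [0,0,0],
  ],
  fingers=[1,1,1,1,1,1,1,1,1,1],
  newtons=40,
)

```text
time: 4.7
position: [0.4551, -0.2733, 0.05]
tool_rot: [2.043, 2.387, -0.0]
ft_force: [1.4, -0.2, 0.3]
grip_width: 0.175
grip_force: 0.4
```

apply_moves(
  dp=[
    [0,0,0],
    [0,0,0],
    [0,0,0],
  ],
  twist=[
    [0,0,0],
    [0,0,0],
    [0,0,0],
  ],
  fingers=[1,1,1],
  newtons=40,
)

```text
time: 5.0
position: [0.4553, -0.2733, 0.0501]
tool_rot: [2.042, 2.387, 0.0]
ft_force: [1.6, 0.2, -0.4]
grip_width: 0.133
grip_force: 40.0
```

The gripper holds at 11.6 mm, which matches the 12 mm plate. Lifting straight out.

apply_moves(
  dp=[
    [0,0,-0.01],
    [0,0,-0.015],
    [0,0,-0.02],
    [0,0,-0.025],
    [0,0,-0.025],
    [0,0,-0.025],
    [0,0,-0.025],
    [0,0,-0.015],
    [0,0,0],
    [0,0,0],
  ],
  twist=[
    [0,0,0],
    [0,0,0],
    [0,0,0],
    [0,0,0],
    [0,0,0],
    [0,0,0],
    [0,0,0],
    [0,0,0],
    [0,0,0],
    [0,0,0],
  ],
  fingers=[1,1,1,1,1,1,1,1,1,1],
  newtons=50,
)

```text
time: 6.0
position: [0.4546, -0.2733, 0.2097]
tool_rot: [-2.043, -2.386, 0.001]
ft_force: [-0.5, 0.6, -1.2]
grip_width: 0.132
grip_force: 50.0
```

Run:
```python
from h import *
toolto([.53,-.02,.21])
```

```text
t 6.0 pos [ 0.4546 -0.2733  0.2097] yaw_y 8.87 tilt [-0.04  0.  ] F [-0.5  0.6 -1.2] w 0.132 g 50.0
dp tool [ 0.2386  0.1136 -0.0003]
```

apply_moves(
  dp=[
    [0,0,0],
    [0,0,0],
    [0.036,0.006,0],
    [0.036,0.006,0],
    [0.036,0.006,0],
    [0.036,0.006,0],
    [0.036,0.006,0],
    [0.035,0.006,0],
    [0,0,0],
    [0,0,0],
  ],
  twist=[
    [0,0,0.1],
    [0,0,0.1],
    [0,0,0],
    [0,0,0],
    [0,0,0],
    [0,0,0],
    [0,0,0],
    [0,0,0],
    [0,0,0],
    [0,0,0],
  ],
  fingers=[1,1,1,1,1,1,1,1,1,1],
)

```text
time: 7.0
position: [0.4998, -0.0595, 0.2086]
tool_rot: [-2.267, -2.172, 0.003]
ft_force: [-0.7, -1.0, -1.1]
grip_width: 0.134
grip_force: 50.0
```

apply_moves(
  dp=[
    [0,0,0],
    [0,0,0],
  ],
  twist=[
    [0,0,0],
    [0,0,0],
  ],
  fingers=[1,1],
)

```text
time: 7.2
position: [0.5002, -0.0617, 0.2094]
tool_rot: [-2.273, -2.168, 0.001]
ft_force: [0.3, -0.6, -1.1]
grip_width: 0.138
grip_force: 50.0
```

Run:
```python
from h import *
s=ctrl.get_state();np.save("s3.npy",s,allow_pickle=True)
cv2.imwrite("pics/w3.png",get_image("wrist")[:,:,::-1])
toolto([.53,-.02,.21],s)
```

```text
t 7.2 pos [ 0.5002 -0.0617  0.2094] yaw_y -2.72 tilt [-0.07 -0.  ] F [ 0.3 -0.6 -1.1] w 0.138 g 50.0
dp tool [ 0.0431  0.0278 -0.0006]
```

View pics/w3.png

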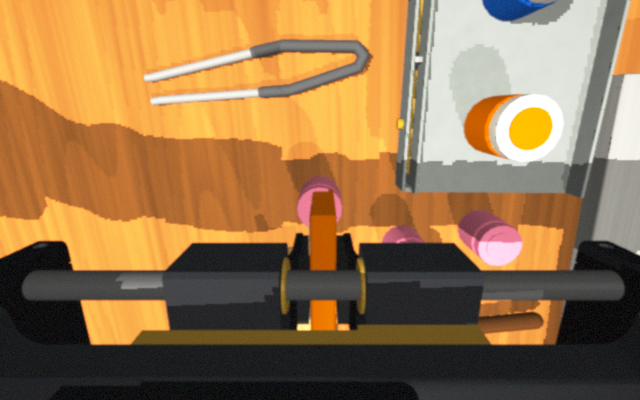

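The wrist view shows the held amber holder at (322,192–330), the shelf front channel at columns 400–420, the shelf's -y end near row 190, and the amber pot at (530,127). I'll enlarge the channel.

Run:
```python
import cv2
im=cv2.imread("pics/w3.png")
a=cv2.resize(im[40:100,385:445],None,fx=8,fy=8,interpolation=0)
b=cv2.resize(im[145:205,385:445],None,fx=5,fy=8,interpolation=0)
cv2.imwrite("pics/w3c.png",cv2.hconcat([a,b]))
g=cv2.cvtColor(im,cv2.COLOR_BGR2GRAY)
for r in (20,40,80,100,150,170,180): print(r,g[r,392:434].tolist())
```

```text
20 [179, 181, 179, 179, 179, 175, 172, 167, 164, 163, 165, 167, 168, 165, 151, 126, 116, 112, 113, 114, 116, 127, 162, 206, 217, 194, 155, 132, 122, 109, 107, 106, 109, 109, 110, 112, 126, 167, 202, 213, 199, 167]
40 [180, 181, 178, 180, 177, 174, 171, 169, 166, 166, 165, 171, 165, 144, 120, 114, 113, 110, 119, 115, 139, 192, 219, 210, 169, 135, 134, 146, 133, 118, 111, 111, 115, 112, 117, 146, 194, 213, 202, 168, 147, 160]
80 [184, 184, 184, 183, 180, 173, 170, 168, 169, 165, 150, 126, 116, 116, 116, 114, 118, 140, 191, 218, 206, 161, 125, 122, 126, 120, 112, 114, 116, 116, 109, 123, 181, 219, 215, 189, 200, 217, 220, 225, 229, 231]
100 [183, 185, 184, 183, 177, 177, 173, 170, 162, 138, 126, 118, 115, 119, 118, 139, 188, 221, 219, 179, 154, 180, 180, 142, 117, 114, 114, 115, 116, 133, 177, 216, 219, 188, 157, 158, 205, 225, 227, 227, 227, 227]
150 [185, 186, 185, 183, 175, 151, 126, 115, 115, 118, 116, 129, 171, 214, 219, 184, 137, 112, 107, 108, 113, 116, 117, 117, 118, 139, 196, 221, 211, 174, 166, 210, 227, 231, 231, 231, 229, 230, 232, 232, 229, 233]
170 [129, 127, 114, 96, 80, 69, 66, 65, 64, 63, 77, 106, 133, 151, 138, 121, 104, 82, 66, 68, 62, 64, 64, 72, 102, 129, 138, 139, 141, 142, 144, 142, 141, 143, 141, 142, 143, 140, 142, 139, 141, 139]
180 [133, 134, 130, 102, 75, 64, 65, 62, 65, 72, 103, 131, 134, 104, 73, 67, 64, 62, 66, 66, 65, 64, 70, 97, 124, 138, 137, 141, 145, 143, 143, 142, 144, 142, 141, 143, 140, 147, 143, 145, 143, 142]
```

View pics/w3c.png

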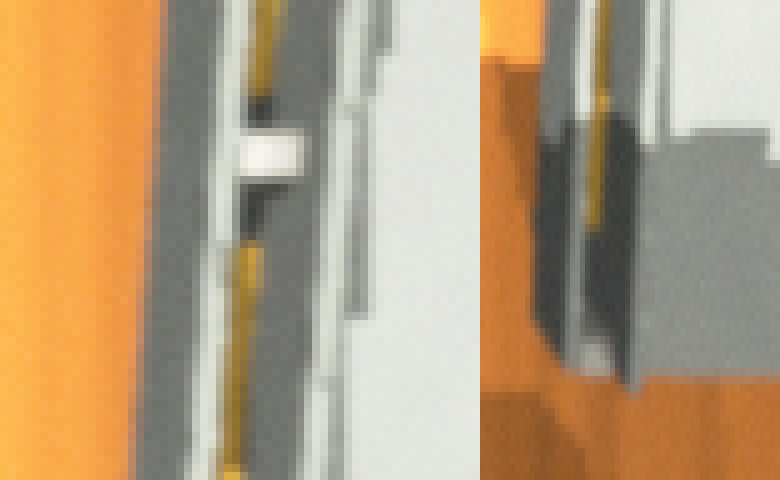

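The crop shows:
- The inner spacer at about (419,59).
- The end spacer at about (408,189).
- The lip top as a bright line at 415.7 (row 20), running to 405.7 (row 150).
- The fence top at 431, running to 419.

Next I'll put these in metres and check the camera's sideways bias on the held plate.

Run:
```python
from h import *
s=np.load("s3.npy",allow_pickle=True).item();C=cam("wrist",s)
A=R.from_rotvec(s["tool_rot"]).as_matrix();p0=s["position"]
T=lambda p:A.T@(p-p0)
rows=[20,40,80,100,150]
L=np.array([plane(C,(u,r),.085) for u,r in zip([415.7,414.2,411.2,409.5,405.7],rows)])
F=np.array([plane(C,(u,r),.095) for u,r in zip([431,429,425.5,423.7,419],rows)])
for n,P in(("lip",L),("fence",F)):
    k=np.polyfit(P[:,1],P[:,0],1);print(n,"x at y=0",k[1].round(4),"yaw",-np.degrees(np.arctan(k[0])).round(2),"res",(P[:,0]-np.polyval(k,P[:,1])).round(4))
print("spacers",plane(C,(419,59),.085).round(4),plane(C,(408,189),.085).round(4))
print("potA",plane(C,(530,127),.141).round(4))
im=cv2.imread("pics/w3.png");h=cv2.cvtColor(im,cv2.COLOR_BGR2HSV)
zt=p0[2]-.0145+.044
for r in(196,205,215,225,235):
    q=np.where((h[r,295:350,1]>215)&(h[r,295:350,0]<20)&(h[r,295:350,2]>90))[0]+295
    a,b=q.min()-.5,q.max()+.5
    print(r,a,b,T(plane(C,(a,r),zt)).round(4),T(plane(C,(b,r),zt)).round(4))
```

```text
lip x at y=0 0.5762 yaw -3.04 res [-0.      0.      0.0001 -0.0001 -0.    ]
fence x at y=0 0.5851 yaw -3.21 res [ 0.     -0.0001  0.      0.0001 -0.    ]
spacers [0.5839 0.0485 0.085 ] [ 0.5778 -0.0615  0.085 ]
potA [ 0.6473 -0.006   0.141 ]
196 313.5 332.5 [ 0.0393 -0.0045 -0.0295] [ 0.0393  0.0036 -0.0295]
205 311.5 333.5 [ 0.0353 -0.0054 -0.0295] [ 0.0353  0.0041 -0.0295]
215 310.5 334.5 [ 0.0307 -0.0059 -0.0295] [ 0.0307  0.0046 -0.0295]
225 310.5 336.5 [ 0.0261 -0.0059 -0.0295] [ 0.0261  0.0055 -0.0295]
235 310.5 335.5 [ 0.0214 -0.006  -0.0295] [ 0.0214  0.0051 -0.0295]
```

Lip to fence measures 8.9 mm (9 given), the pot sits 66 mm behind at the bay middle, and the plate is centred in the jaws. The bay middle is at y=-0.0065, the lip centre at x=0.5758 and the yaw is -3.1°. I'll move over the bay, 2 mm in front of home.

apply_moves(
  dp=[
    [0.02,0.024,0],
    [0.02,0.024,0],
    [0.019,0.0225,0],
    [0,0,0.02],
    [0,0,0.02],
    [0,0,0.02],
    [0,0,0],
    [0,0,0],
    [0,0,0],
  ],
  twist=[
    [0,0,0.007],
    [0,0,0],
    [0,0,0],
    [0,0,0],
    [0,0,0],
    [0,0,0],
    [0,0,0],
    [0,0,0],
    [0,0,0],
  ],
  fingers=[1,1,1,1,1,1,1,1,1],
)

```text
time: 8.15
position: [0.5749, -0.0051, 0.1513]
tool_rot: [2.278, 2.161, 0.002]
ft_force: [0.6, 0.4, -1.5]
grip_width: 0.135
grip_force: 50.0
```

Run:
```python
from h import *
toolto([.5738,-.0065,.1205])
s=ctrl.get_state();cv2.imwrite("pics/w4.png",get_image("wrist")[:,:,::-1])
s=cv2.imread("pics/w4.png")[60:300,220:480];cv2.imwrite("pics/w4c.png",cv2.resize(s,None,fx=2.4,fy=2.4,interpolation=0))
```

```text
t 8.15 pos [ 0.5749 -0.0051  0.1513] yaw_y -3.03 tilt [ 0.11 -0.01] F [ 0.6  0.4 -1.5] w 0.135 g 50.0
dp tool [-0.0014 -0.0011  0.0308]
```

View pics/w4c.png

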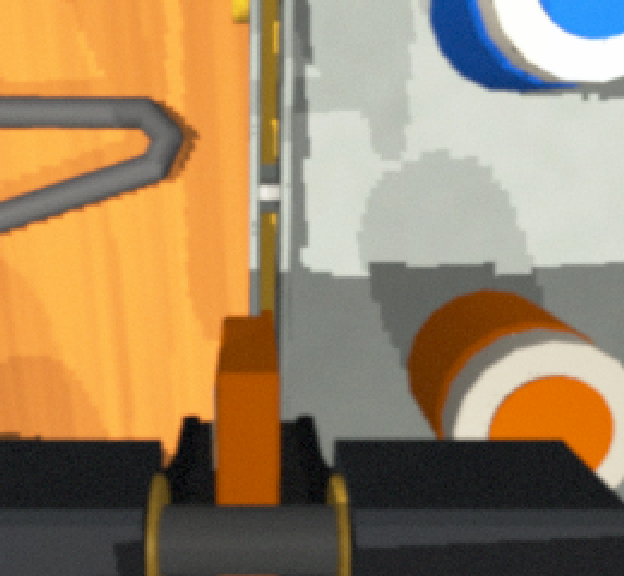

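The view shows the holder square over the channel, with its end face at crop (248,318–370), the spacer clear at (268,190) and the pot clear at the right. Next I lower the foot to just below the fence top, then feel for the fence in +x.

apply_moves(
  dp=[
    [-0.001,-0.0007,0.01],
    [0,0,0.01],
    [0,0,0.01],
    [0,0,0],
    [0,0,0],
    [0,0,0],
  ],
  twist=[
    [0,0,0],
    [0,0,0],
    [0,0,0],
    [0,0,0],
    [0,0,0],
    [0,0,0],
  ],
  fingers=[1,1,1,1,1,1],
)

```text
time: 8.8
position: [0.5736, -0.0056, 0.1203]
tool_rot: [2.278, 2.163, 0.001]
ft_force: [-1.1, -0.1, -0.2]
grip_width: 0.131
grip_force: 50.0
```

apply_moves(
  dp=[
    [0,0.001,0],
    [0,0.001,0],
    [0,0,0],
    [0,0,0],
  ],
  twist=[
    [0,0,0],
    [0,0,0],
    [0,0,0],
    [0,0,0],
  ],
  fingers=[1,1,1,1],
)

```text
time: 9.2
position: [0.5754, -0.0058, 0.1202]
tool_rot: [2.278, 2.163, 0.0]
ft_force: [-0.3, -0.3, -0.7]
grip_width: 0.134
grip_force: 50.0
```

apply_moves(
  dp=[
    [0,0.001,0],
    [0,0,0],
    [0,0,0],
  ],
  twist=[
    [0,0,0],
    [0,0,0],
    [0,0,0],
  ],
  fingers=[1,1,1],
)

```text
time: 9.5
position: [0.5763, -0.0059, 0.12]
tool_rot: [2.278, 2.163, -0.0]
ft_force: [-0.2, 0.1, -0.8]
grip_width: 0.131
grip_force: 50.0
```

apply_moves(
  dp=[
    [0,0.0007,0],
    [0,0,0],
    [0,0,0],
  ],
  twist=[
    [0,0,0],
    [0,0,0],
    [0,0,0],
  ],
  fingers=[1,1,1],
)

```text
time: 9.8
position: [0.577, -0.0059, 0.12]
tool_rot: [2.278, 2.163, -0.0]
ft_force: [-0.6, -0.2, -0.8]
grip_width: 0.134
grip_force: 50.0
```

apply_moves(
  dp=[
    [0,0.0007,0],
    [0,0,0],
    [0,0,0],
  ],
  twist=[
    [0,0,0],
    [0,0,0],
    [0,0,0],
  ],
  fingers=[1,1,1],
)

```text
time: 10.1
position: [0.5777, -0.0059, 0.12]
tool_rot: [-2.278, -2.163, 0.0]
ft_force: [-0.5, -1.3, -0.7]
grip_width: 0.134
grip_force: 50.0
```

apply_moves(
  dp=[
    [0,0.0007,0],
    [0,0,0],
    [0,0,0],
  ],
  twist=[
    [0,0,0],
    [0,0,0],
    [0,0,0],
  ],
  fingers=[1,1,1],
)

```text
time: 10.4
position: [0.5781, -0.0059, 0.1199]
tool_rot: [-2.278, -2.163, 0.001]
ft_force: [-1.5, 0.6, -1.0]
grip_width: 0.135
grip_force: 50.0
```

apply_moves(
  dp=[
    [0,0.0007,0],
    [0,0,0],
    [0,0,0],
  ],
  twist=[
    [0,0,0],
    [0,0,0],
    [0,0,0],
  ],
  fingers=[1,1,1],
)

```text
time: 10.7
position: [0.5783, -0.0059, 0.1197]
tool_rot: [-2.277, -2.162, 0.002]
ft_force: [-3.6, 0.3, 0.8]
grip_width: 0.136
grip_force: 50.0
```

Fence contact felt at x≈0.578, against 0.5773 expected. I'll back off to mid-gap, about 0.5765, and go down to just above the leaf.

apply_moves(
  dp=[
    [0,-0.0028,0],
    [0,0,0],
    [0,0,0.004],
    [0,0,0.004],
    [0,0,0.004],
    [0,0,0],
    [0,0,0],
  ],
  twist=[
    [0,0,0],
    [0,0,0],
    [0,0,0],
    [0,0,0],
    [0,0,0],
    [0,0,0],
    [0,0,0],
  ],
  fingers=[1,1,1,1,1,1,1],
  newtons=60,
)

```text
time: 11.4
position: [0.5763, -0.0058, 0.1078]
tool_rot: [-2.278, -2.163, 0.0]
ft_force: [-0.4, -0.3, -1.0]
grip_width: 0.134
grip_force: 60.0
```

```bash
python3 -c "
from h import *
toolto([.5765,-.0059,.0995])"
```

```text
t 11.4 pos [ 0.5763 -0.0058  0.1078] yaw_y -2.97 tilt [-0.01  0.01] F [-0.4 -0.3 -1. ] w 0.134 g 60.0
dp tool [-0.0001  0.0002  0.0083]
```

The tongue is 8 mm inside the gap with no side force. Pressing against the spring.

apply_moves(
  dp=[
    [0,0,0.002],
    [0,0,0.002],
    [0,0,0.002],
    [0,0,0],
    [0,0,0],
    [0,0,0],
  ],
  twist=[
    [0,0,0],
    [0,0,0],
    [0,0,0],
    [0,0,0],
    [0,0,0],
    [0,0,0],
  ],
  fingers=[1,1,1,1,1,1],
)

```text
time: 12.0
position: [0.5765, -0.0059, 0.1024]
tool_rot: [2.278, 2.163, 0.0]
ft_force: [-0.5, 0.6, 3.2]
grip_width: 0.137
grip_force: 60.0
```

apply_moves(
  dp=[
    [0,0,0.001],
    [0,0,0.001],
    [0,0,0],
    [0,0,0],
    [0,0,0],
  ],
  twist=[
    [0,0,0],
    [0,0,0],
    [0,0,0],
    [0,0,0],
    [0,0,0],
  ],
  fingers=[1,1,1,1,1],
)

```text
time: 12.5
position: [0.5765, -0.0058, 0.1005]
tool_rot: [2.278, 2.163, 0.0]
ft_force: [-0.6, -0.6, 5.9]
grip_width: 0.131
grip_force: 60.0
```

apply_moves(
  dp=[
    [0,0,0.001],
    [0,0,0],
    [0,0,0],
    [0,0,0],
  ],
  twist=[
    [0,0,0],
    [0,0,0],
    [0,0,0],
    [0,0,0],
  ],
  fingers=[1,1,1,1],
)

```text
time: 12.9
position: [0.5765, -0.0059, 0.0996]
tool_rot: [2.278, 2.163, 0.0]
ft_force: [-1.8, -0.7, 6.2]
grip_width: 0.132
grip_force: 60.0
```

apply_moves(
  dp=[
    [0,0,0.001],
    [0,0,0],
    [0,0,0],
    [0,0,0],
  ],
  twist=[
    [0,0,0],
    [0,0,0],
    [0,0,0],
    [0,0,0],
  ],
  fingers=[1,1,1,1],
)

```text
time: 13.3
position: [0.5765, -0.0058, 0.0991]
tool_rot: [2.278, 2.162, -0.0]
ft_force: [-2.7, -0.6, 9.6]
grip_width: 0.133
grip_force: 60.0
```

apply_moves(
  dp=[
    [0,0,0.001],
    [0,0,0],
    [0,0,0],
    [0,0,0],
  ],
  twist=[
    [0,0,0],
    [0,0,0],
    [0,0,0],
    [0,0,0],
  ],
  fingers=[1,1,1,1],
)

```text
time: 13.7
position: [0.5766, -0.0059, 0.099]
tool_rot: [2.278, 2.162, -0.001]
ft_force: [-5.0, -0.4, 14.3]
grip_width: 0.134
grip_force: 60.0
```

The hard stop is reached at z=0.0990: force is rising with no travel. I'll add a little margin, relieve the side load, and check.

apply_moves(
  dp=[
    [0,-0.0008,0.001],
    [0,0,0],
    [0,0,0],
    [0,0,0],
    [0,0,0],
  ],
  twist=[
    [0,0,0],
    [0,0,0],
    [0,0,0],
    [0,0,0],
    [0,0,0],
  ],
  fingers=[1,1,1,1,1],
)

```text
time: 14.2
position: [0.5766, -0.0059, 0.099]
tool_rot: [2.277, 2.161, 0.001]
ft_force: [-4.2, -0.8, 18.8]
grip_width: 0.133
grip_force: 60.0
```

Run:
```python
from h import *
s=ctrl.get_state();toolto([.5765,-.0059,.099],s)
w=get_image("wrist")[:,:,::-1][60:300,220:480];c=get_image("scene")[:,:,::-1][140:300,250:500]
w=cv2.resize(w,(390,360));c=cv2.resize(c,(400,256));c=cv2.copyMakeBorder(c,0,104,0,0,0)
cv2.imwrite("pics/f1.png",cv2.hconcat([w,c]))
```

```text
t 14.2 pos [ 0.5766 -0.0059  0.099 ] yaw_y -2.99 tilt [ 0.13 -0.08] F [-4.2 -0.8 18.8] w 0.133 g 60.0
dp tool [-0.     -0.0001 -0.    ]
```

View pics/f1.png

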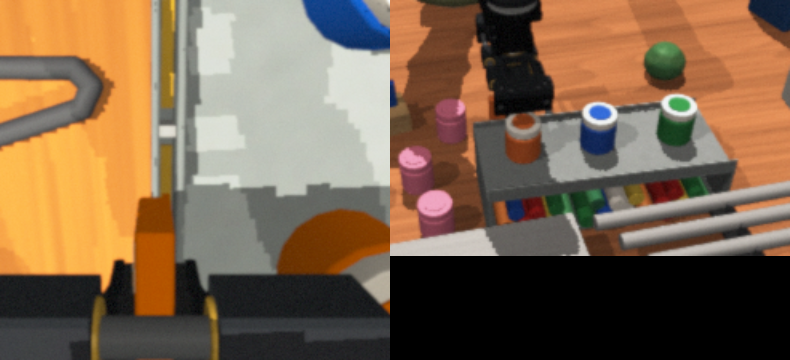

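The holder sits upright in the channel at crop (155,200–310), and all the pots are undisturbed. The press holds at about 19 N with z steady at the stop, so I'm handing in.

```bash
python3 -c "
from h import *
print(ctrl.close_job())"
```

```text
the job is handed in; nothing more can be done
None
```

The amber holder is pressed home in the amber pot's bay (bay2), upright with its shoulder on the lip and held there at about 19 N. The job was handed in at about 14 s; no result came back with the hand-in.

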